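Hold a post socket over a poster stand's threaded pad

ROBOT

A 6-joint arm with a two-finger parallel gripper is mounted at the origin on the work surface. World frame = base frame: x ahead of the robot, y to its left, z up, the work surface at z = 0. Lengths are in m, angles in rad, forces in N, time in s.
With the tool pointing down it reaches from about 0.35 to 0.85 m from the base axis. Payload 8.1 kg.
Tool frame: the origin (TCP) lies between the finger pads; the fingertips stand 25 mm ahead of it and the grasp point (between the pads) lies 6 mm ahead of it (robot.tip_extent is the distance from the TCP to the fingertips, in m); z points along the fingers, y is the direction in which the jaws open and shut (so a half turn about z gives the same grasp; the last joint's range is limited). The gripper opens to 93 mm and grips with 3 to 60 N. Pads are 15 mm wide; open, the fingers measure 128 mm over their backs; the gripper's body (75 mm by 188 mm) begins 65 mm behind the grasp point.
Start: joints at [1.106, 0.13, 1.488, -0, 1.523, -0.085], TCP at [0.222, 0.557, 0.244] pointing down, gripper open.
Joint ranges: [-2.96, 2.96], [-0.89, 2.26], [0.02, 2.5], [-1.34, 4.48], [0, 2.73], [-2.66, 2.66]. Speed limits (rad/s): [2.39, 2.39, 2.79, 3.14, 3.14, 3.14].

INTERFACE

Orientations are given as a rotation vector (axis times angle).
In Python, from plant import robot gives the robot as it stands.
- The arm moves only by the tool drive_tool, never from a script. Its argument "increments" is a list of rows, each a list of 7 numbers: the closure, from 0 (fully open) to 1 (shut), then the shift along the world's x, y, z in units of 25 mm (1.0 is 25 mm), then the turn, a rotation vector about the world's x, y, z in rad. In form: [[gripper, dx, dy, dz, rx, ry, rz], ...]. A call has 1 to 20 rows; each row is the pose to reach, as a shift and turn from the pose commanded when the call began; what a row does not reach only later rows make up. A row lasts 1/12 s, in which the tool goes at most 41.7 mm and 7.16 degrees, less where a joint would pass 70% of its speed; a pose out of reach is approached as far as the arm can. A call with a gripper value outside its range is refused whole. The fingers move at their own pace and stop on an object; "squeeze" is the grip in N (left out, the last holds). Time passes only in rows, so rows that repeat a pose let the fingers close. It gives the time, the measured TCP pose, the force and the opening at its end, in the units of the state.
- robot.read_state(): the state, without advancing time (a new reading comes with each control period).
- robot.read_camera(name): name is "scene" or "top" or "wrist"; returns a dict with "image" (384x512x3 uint8, red, green, blue), "fx", "fy", "cx", "cy" (pixels), "T" (4x4, takes a point from camera to world coordinates); the wrist camera has in their place "mount" (4x4, takes a point from camera to tool coordinates, whose origin is the TCP and whose axes are the flange's). Camera axes: x right, y down, z forward; pixel columns grow to the right and rows downward; lengths in m; the calibration is good to about 2 mm. A picture is of the moment at which its call begins: read the wrist's pose just before it. There is no depth.
- robot.close_job(): hands the job in, once; it reports no verdict.
The state is a dict: "t": time; "q": joint angles; "dq": joint speeds; "joint_torque": joint torques, N m; "tool_pos": TCP position; "orientation": TCP orientation; "force": force on the tool from outside, world axes, zero at the start; "wrist_torque": the same for the moment, N m; "opening": finger opening in m.
Only numpy, scipy, OpenCV 4.12 (cv2) and the standard library are available. Lean on these libraries where they do the work, as an engineer would, in place of code of your own. Each camera call takes 0.05 s, during which the arm holds its last target.

TASK

Swing the poster stand's folded support leg all the way out until it snaps home in its end stop. Then pick up the post socket by its square tube and hold it level over the stand's steel pad, hovering about a finger's breadth clear of it with its four holes lined up over the four threaded holes, so that I can slip the rubber washers in between and start the screws. Do not set it down: finish while you are still holding it there, and leave the model, the tray of screws and the screwdriver alone.

Things in the scene. Friction and masses are not known exactly. Their poses are not given: they have to be found in the camera images.
- stand: Poster stand base, too heavy to move: black steel beam 300 x 60 mm on the table, top 25 mm up. Origin on the table under its centre; x along the beam, z up. In its middle a bare steel pad 110 (x) x 80 mm (y), top 33 mm up, four 8 mm threaded holes at x = +-40, y = +-25 mm. On its -y side a support leg, hinged at x = 0, y = -48 mm, folds along the +x half of the beam. Place and yaw vary.
- pad (a point): Centre of the pad's top face, 33 mm above the table; axes as the stand's.
- thread0 (a point): Mouth of the threaded hole at x = +40, y = +25 mm of the stand, on the pad's top face.
- thread2 (a point): Mouth of the threaded hole at x = -40, y = -25 mm of the stand (diagonally opposite thread0).
- leg (a joint): Leg angle (rad): 0 = folded, pointing along the stand's +x beside the beam; grows clockwise seen from above; 1.571 = fully out along the stand's -y, the end stop. Found at 0.2 to 0.6. Swings with slight drag and stays where left; at about 1.25 to 1.43 a sprung ball resists (about 5 N sideways at the knob), past that it snaps home and is held.
- leg_hinge (a point): Middle of the leg's vertical hinge pin, 15 mm above the table, at x = 0, y = -48 mm of the stand.
- leg_knob (a point): Middle of the upright ribbed black levelling knob at the leg's outer end, 130 mm from the hinge pin: 27 mm across, 31 mm tall, from 27 to 58 mm above the table (this point is 45 mm up). It does not turn on the leg. The leg's bar is bare steel, 28 mm wide and 12 mm thick, top 21 mm above the table.
- socket: Post socket, loose, 0.4 to 0.65 kg, on the table, tube up: aluminium flange plate 110 (x) x 80 (y) x 6 mm with four 12 mm holes at x = +-40, y = +-25 mm, and at its centre an upright hollow square tube 30 x 30 mm (sides along x, y), from 6 to 76 mm up. Origin: centre of the plate's underside, z up. A screw head stands 5 mm out of the tube's +x side, 20 mm up. Half a turn gives the same holes.
- tube_top (a point): Centre of the square tube's open top end, 76 mm above the flange's underside; axes as the socket's.
- hole0 (a point): Centre of the flange hole at x = +40, y = +25 mm of the socket, on the plate's underside.
- hole2 (a point): Centre of the flange hole at x = -40, y = -25 mm of the socket, on the plate's underside (diagonally opposite hole0).
- model: Bystander: small MDF architectural model, two blocks on a 130 x 85 mm base board, 74 mm tall. Origin at the centre of its underside.
- tray: Bystander: open grey plastic tray 100 x 75 x 28 mm with four screws and four rubber washers. Origin at the centre of its underside.
- driver: Bystander: screwdriver lying on the table, wooden handle.

How it is judged:
By the outcome, as a careful person would: the job done as asked, in the order asked, and still so for the second after the job is handed in, while the arm keeps its last pose, push and grip.
It also fails if it takes over 54 s, if anything falls off the work surface, if the arm or the gripper's body presses on something with over 40 N, if the wrist force passes 120 N, or if a joint passes its speed limit or range.

## Working session

There is one attempt and no reset: what is moved stays moved. The work goes in short steps, Python scripts to look and compute and a tool call to move; the robot and the scene stay as the last step left them, time stands still between calls to the robot, and variables do not carry over. Pictures are saved under pics/ and viewed, and the job is handed in when it is done.

Besides the shell and the picture viewer there is one more tool, called after "Call:" as name(argument=value, ...), one argument or row to a line, values as JSON. drive_tool: Moves the arm, as the interface text tells. Its arguments: {"type":"object","properties":{"increments":{"type":"array"},"squeeze":{"type":"number"}},"required":["increments"]}

```bash
ls; mkdir -p pics
python3 - <<'E'
from plant import robot
import cv2,numpy as np
print(robot.read_state())
for n in ["scene","top","wrist"]:
    c=robot.read_camera(n); cv2.imwrite(f"pics/{n}0.png",c["image"][:,:,::-1])
    print(n,{k:(np.round(v,4).tolist() if k!='image' else 0) for k,v in c.items()})
E
```

```text
pics
{'t': 0.0, 'q': array([ 1.10561416e+00,  1.31163201e-01,  1.48925600e+00, -2.83608099e-05,
        1.52297662e+00, -8.54030104e-02]), 'dq': array([-0.0008873 ,  0.00170817,  0.00034342, -0.00014454, -0.00055661,
       -0.00051852]), 'joint_torque': array([ 1.44576818e-03, -5.59862816e+01, -4.91742969e+01,  7.70213362e-02,
        3.53850983e-02, -1.30117860e-04]), 'tool_pos': array([0.22219025, 0.55679516, 0.24259896]), 'orientation': array([-5.92887337e-01, -3.08466745e+00,  2.73744222e-03]), 'force': array([-0.33128948,  0.16894839,  0.14525315]), 'wrist_torque': array([-0.05024258, -0.00868319, -0.01161035]), 'opening': 0.09274473729670878}
scene {'image': 0, 'fx': 388.7127, 'fy': 388.7127, 'cx': 252.9282, 'cy': 186.6176, 'T': [[0.7973, 0.4657, -0.384, 1.0384], [0.6034, -0.631, 0.4875, -0.66], [-0.0153, -0.6204, -0.7841, 1.0838], [0.0, 0.0, 0.0, 1.0]]}
top {'image': 0, 'fx': 474.7991, 'fy': 474.7991, 'cx': 249.567, 'cy': 194.7981, 'T': [[-0.0163, -0.9897, 0.1425, 0.3652], [-0.9998, 0.0178, 0.009, -0.0491], [-0.0115, -0.1424, -0.9897, 1.3908], [0.0, 0.0, 0.0, 1.0]]}
wrist {'image': 0, 'fx': 343.4818, 'fy': 343.4818, 'cx': 258.8156, 'cy': 189.9869, 'mount': [[-0.0003, -0.956, -0.2935, 0.0824], [1.0, -0.0004, 0.0003, 0.0001], [-0.0005, -0.2935, 0.956, -0.1404], [0.0, 0.0, 0.0, 1.0]]}
```

View pics/scene0.png

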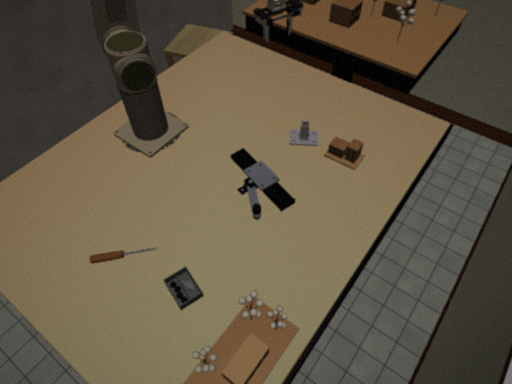

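View pics/top0.png

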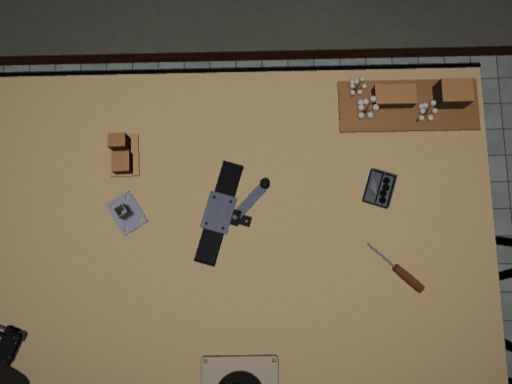

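View pics/wrist0.png

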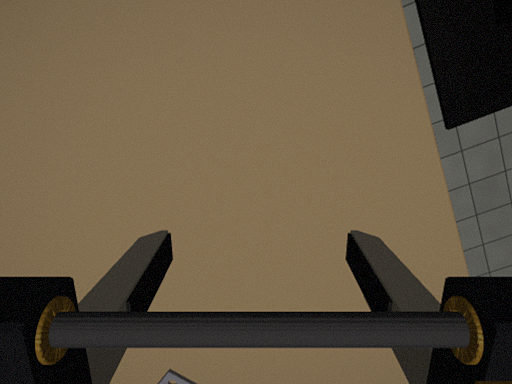

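```bash
cat > h.py <<'E'
from plant import robot
import cv2,numpy as np
from scipy.spatial.transform import Rotation as R
def ray(cam,px,z,st=None):
    T=cam.get("T")
    if T is None:
        W=np.eye(4);W[:3,:3]=R.from_rotvec(st["orientation"]).as_matrix();W[:3,3]=st["tool_pos"];T=W@cam["mount"]
    T=np.array(T)
    d=T[:3,:3]@np.array([(px[0]-cam["cx"])/cam["fx"],(px[1]-cam["cy"])/cam["fy"],1])
    o=T[:3,3]; return o+d*(z-o[2])/d[2]
def proj(cam,p,st=None):
    T=cam.get("T")
    if T is None:
        W=np.eye(4);W[:3,:3]=R.from_rotvec(st["orientation"]).as_matrix();W[:3,3]=st["tool_pos"];T=W@cam["mount"]
    c=np.linalg.inv(T)@np.append(p,1); return np.array([cam["fx"]*c[0]/c[2]+cam["cx"],cam["fy"]*c[1]/c[2]+cam["cy"]])
def crop(img,x0,y0,w,h,k,fn):
    c=cv2.resize(img[y0:y0+h,x0:x0+w,::-1],None,fx=k,fy=k,interpolation=cv2.INTER_CUBIC)
    c=cv2.convertScaleAbs(c,alpha=1.4,beta=15)
    for i in range(0,w,10):
        cv2.line(c,(i*k,0),(i*k,6),(0,0,255),1)
        if i%20==0: cv2.putText(c,str(x0+i),(i*k,16),0,.35,(0,0,255),1)
    for i in range(0,h,10):
        cv2.line(c,(0,i*k),(6,i*k),(0,0,255),1)
        if i%20==0: cv2.putText(c,str(y0+i),(8,i*k+4),0,.35,(0,0,255),1)
    cv2.imwrite("pics/"+fn,c)
E
python3 - <<'E'
from h import *
im=cv2.imread("pics/top0.png")[:,:,::-1]
crop(im,185,150,100,120,5,"t1.png"); crop(im,90,120,80,120,5,"t2.png")
E
```

```text
(no output)
```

View pics/t1.png

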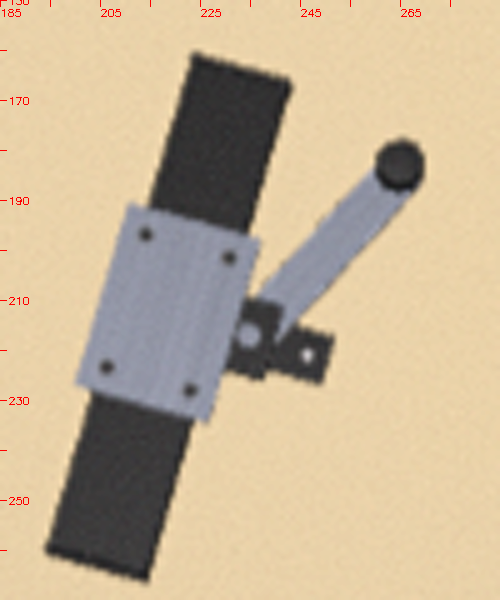

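View pics/t2.png

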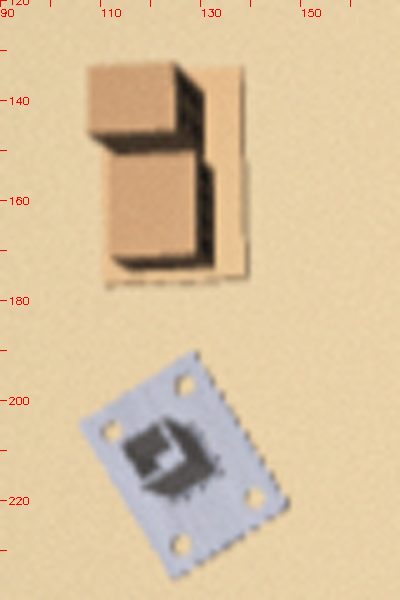

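Run:
```python
from h import *
cam=robot.read_camera("top")
P=lambda x0,y0,l,z:np.array([ray(cam,(x0+u/5-.4,y0+v/5-.4),z) for u,v in l])
pad=P(185,150,[(146,234),(229,258),(190,390),(106,367)],.033)
print(pad.round(4),pad.mean(0))
ax=(pad[0]+pad[1]-pad[2]-pad[3]);print("yaw",np.degrees(np.arctan2(ax[1],ax[0])),np.linalg.norm(ax)/2)
c=pad.mean(0);x=ax[:2]/np.linalg.norm(ax[:2]);y=np.array([-x[1],x[0]])
h=c[:2]-.048*y;print("hinge",h, "center from hinge px", P(185,150,[(248,335)],.025))
k=P(185,150,[(400,165)],.058)[0];print("knob",k)
d=k[:2]-h;print(np.linalg.norm(d),"leg ang",-np.arctan2(d@y,d@x))
print("end knob", h-.13*y)
s=P(90,120,[(112,432),(185,384),(255,497),(180,545)],.006);print(s.round(4),s.mean(0))
ax=s[0]+s[1]-s[2]-s[3];print("yaw",np.degrees(np.arctan2(ax[1],ax[0])),np.linalg.norm(ax)/2)
print("tube top",P(90,120,[(148,455)],.076))
m=P(90,120,[(90,100),(242,68),(248,278),(106,287)],.0);print(m)
st=robot.read_state();print(st["tool_pos"],R.from_rotvec(st["orientation"]).as_matrix().round(3))
```

```text
[[0.5579 0.0667 0.033 ]
 [0.543  0.0189 0.033 ]
 [0.4672 0.042  0.033 ]
 [0.4812 0.0901 0.033 ]] [0.51233505 0.05444386 0.033     ]
yaw -16.975388968053284 0.07968732633244857
hinge [0.49832092 0.00853521] center from hinge px [[0.49902452 0.00877978 0.025     ]]
knob [ 0.59138036 -0.08028304  0.058     ]
0.12864191245411838 leg ang 0.46580708202877447
end knob [ 0.46036601 -0.11580072]
[[0.5385 0.3694 0.006 ]
 [0.5663 0.3268 0.006 ]
 [0.4986 0.2843 0.006 ]
 [0.4712 0.3278 0.006 ]] [0.51865411 0.32708117 0.006     ]
yaw 31.932504028368246 0.07955238228376553
tube top [[0.51644288 0.32774119 0.076     ]]
[[0.74155199 0.38960859 0.        ]
 [0.75966833 0.29788565 0.        ]
 [0.63045171 0.29206854 0.        ]
 [0.62655467 0.37699151 0.        ]]
[0.22223524 0.5569811  0.24297364] [[-0.929  0.371 -0.001]
 [ 0.371  0.929 -0.001]
 [ 0.    -0.001 -1.   ]]
```

Call:
drive_tool(
  increments=[
    [1,15.76,-24.4,-1,0,0,-0.382],
    [1,15.76,-24.4,-1,0,0,-0.382],
    [1,15.76,-24.4,-1,0,0,-0.382],
    [1,15.76,-24.4,-1,0,0,-0.382],
    [1,15.76,-24.4,-1,0,0,-0.382],
    [1,15.76,-24.4,-1,0,0,-0.382],
    [1,15.76,-24.4,-1,0,0,-0.382],
    [1,15.76,-24.4,-1,0,0,-0.382],
    [1,15.76,-24.4,-1,0,0,-0.382],
    [1,15.76,-24.4,-1,0,0,-0.382],
    [1,15.76,-24.4,-1,0,0,-0.382],
    [1,15.76,-24.4,-1,0,0,-0.382],
    [1,15.76,-24.4,-1,0,0,-0.382],
    [1,15.76,-24.4,-1,0,0,-0.382],
    [1,15.76,-24.4,-1,0,0,-0.382],
    [1,15.76,-24.4,-1,0,0,-0.382],
    [1,15.76,-24.4,-1,0,0,-0.382],
    [1,15.76,-24.4,-1,0,0,-0.382],
    [1,15.76,-24.4,-1,0,0,-0.382],
    [1,15.76,-24.4,-1,0,0,-0.382],
  ],
  squeeze=30,
)

```text
t: 1.87
tool_pos: [0.6163, -0.0536, 0.2178]
orientation: [-1.17, -2.914, 0.0]
force: [-0.8, -0.2, 0.2]
opening: 0.0005
```

Run:
```python
from h import *
st=robot.read_state();cam=robot.read_camera("wrist")
print(st["q"].round(3))
im=cam["image"].copy()
for p in [(.5914,-.0803,.058),(.5123,.0544,.033),(.558,.0667,.033),(.543,.0189,.033)]:
    u=proj(cam,np.array(p),st); print(p,u.round(1))
cv2.imwrite("pics/w1.png",im[:,:,::-1])
```

```text
[-0.17   0.194  1.465  0.     1.484 -0.977]
(0.5914, -0.0803, 0.058) [218.6 180.4]
(0.5123, 0.0544, 0.033) [266.    1.7]
(0.558, 0.0667, 0.033) [312.4  33.2]
(0.543, 0.0189, 0.033) [260.7  60.5]
```

View pics/w1.png

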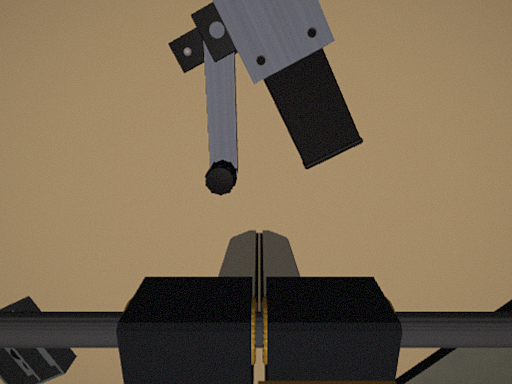

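Call:
drive_tool(
  increments=[
    [1,0,0,-1.5,0,0,0],
    [1,0,0,-3,0,0,0],
    [1,0,0,-4.5,0,0,0],
    [1,0,0,-5.5,0,0,0],
    [1,0,0,-6.25,0,0,0],
    [1,0,0,-6.25,0,0,0],
    [1,0,0,-6.25,0,0,0],
  ],
)

```text
t: 2.5
tool_pos: [0.6151, -0.0512, 0.0617]
orientation: [-1.165, -2.915, 0.001]
force: [-1.0, -1.1, 0.5]
opening: 0.0009
```

Run:
```python
from h import *
st=robot.read_state();print(st["tool_pos"],st["force"])
cam=robot.read_camera("wrist");cv2.imwrite("pics/w2.png",cam["image"][:,:,::-1])
h=np.array([.4983,.0085]);p0=np.array([.616,-.0538])
for th in np.linspace(.466,1.6,18):
    f=-.2963-th; r=np.array([np.cos(f),np.sin(f)]);t=np.array([np.sin(f),-np.cos(f)])
    p=h+.129*r-.031*t
    print(round(th,3),((p-p0)/.025).round(2),round(-(th-.466),3))
```

```text
[ 0.61510142 -0.05115106  0.06171547] [-1.01120085 -1.07028386  0.46703692]
0.466 [-0.12 -0.17] -0.0
0.533 [-0.31 -0.47] -0.067
0.599 [-0.52 -0.76] -0.133
0.666 [-0.74 -1.03] -0.2
0.733 [-0.99 -1.29] -0.267
0.8 [-1.25 -1.53] -0.334
0.866 [-1.52 -1.75] -0.4
0.933 [-1.81 -1.95] -0.467
1.0 [-2.11 -2.14] -0.534
1.066 [-2.43 -2.3 ] -0.6
1.133 [-2.75 -2.44] -0.667
1.2 [-3.09 -2.56] -0.734
1.266 [-3.43 -2.66] -0.8
1.333 [-3.77 -2.73] -0.867
1.4 [-4.12 -2.78] -0.934
1.467 [-4.48 -2.81] -1.001
1.533 [-4.83 -2.81] -1.067
1.6 [-5.18 -2.79] -1.134
```

View pics/w2.png

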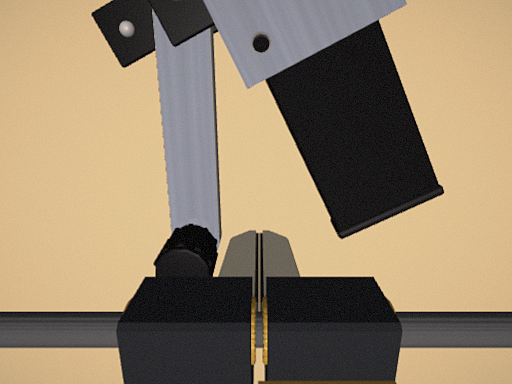

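Call:
drive_tool(
  increments=[
    [1,-0.12,-0.17,0,0,0,0],
    [1,-0.31,-0.47,0,0,0,-0.067],
    [1,-0.52,-0.76,0,0,0,-0.133],
    [1,-0.74,-1.03,0,0,0,-0.2],
    [1,-0.99,-1.29,0,0,0,-0.267],
    [1,-1.25,-1.53,0,0,0,-0.334],
    [1,-1.52,-1.75,0,0,0,-0.4],
    [1,-1.81,-1.95,0,0,0,-0.467],
    [1,-2.11,-2.14,0,0,0,-0.534],
    [1,-2.43,-2.3,0,0,0,-0.6],
    [1,-2.75,-2.44,0,0,0,-0.667],
    [1,-3.09,-2.56,0,0,0,-0.734],
    [1,-3.09,-2.56,0,0,0,-0.734],
  ],
)

```text
t: 3.63
tool_pos: [0.5394, -0.1178, 0.0646]
orientation: [2.139, 2.297, 0.002]
force: [-0.5, 0.4, -0.2]
opening: 0.0003
```

Run:
```python
from h import *
st=robot.read_state();print(st["tool_pos"],st["force"])
cam=robot.read_camera("wrist");cv2.imwrite("pics/w3.png",cam["image"][:,:,::-1])
```

```text
[ 0.53943359 -0.11780634  0.06463925] [-0.50711805  0.40904354 -0.20686257]
```

View pics/w3.png

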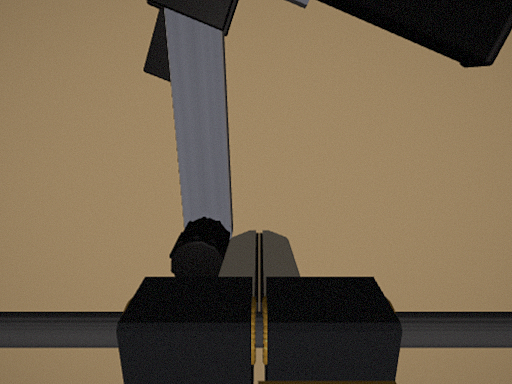

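Call:
drive_tool(
  increments=[
    [1,-0.17,-0.05,0,0,0,-0.033],
    [1,-0.34,-0.1,0,0,0,-0.066],
    [1,-0.51,-0.135,0,0,0,-0.1],
    [1,-0.68,-0.17,0,0,0,-0.133],
    [1,-0.855,-0.195,0,0,0,-0.167],
    [1,-1.03,-0.22,0,0,0,-0.2],
    [1,-1.21,-0.235,0,0,0,-0.233],
    [1,-1.39,-0.25,0,0,0,-0.267],
    [1,-1.565,-0.25,0,0,0,-0.3],
    [1,-1.74,-0.25,0,0,0,-0.333],
    [1,-1.85,-0.24,0,0,0,-0.355],
    [1,-1.92,-0.24,0,0,0,-0.367],
    [1,-1.92,-0.24,0,0,0,-0.367],
  ],
)

```text
t: 4.77
tool_pos: [0.4915, -0.1228, 0.063]
orientation: [2.519, 1.875, 0.001]
force: [0.1, -0.8, -0.2]
opening: 0.0007
```

Run:
```python
from h import *
st=robot.read_state();print(st["tool_pos"],st["force"])
cam=robot.read_camera("wrist");cv2.imwrite("pics/w4.png",cam["image"][:,:,::-1])
```

```text
[ 0.49154084 -0.12275761  0.06297548] [ 0.13561461 -0.7939226  -0.19594545]
```

View pics/w4.png

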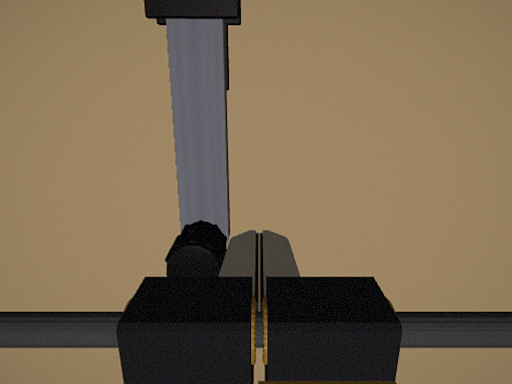

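Call:
drive_tool(
  increments=[
    [1,-0.1,0.03,0,0,0,0],
    [1,-0.2,0.06,0,0,0,0],
    [1,-0.25,0.075,0,0,0,0],
    [1,-0.25,0.075,0,0,0,0],
  ],
)

```text
t: 5.15
tool_pos: [0.488, -0.1217, 0.0634]
orientation: [2.515, 1.872, 0.007]
force: [14.9, -3.5, -9.2]
opening: 0.0004
```

Run:
```python
from h import *
st=robot.read_state();print(st["tool_pos"],st["force"])
cam=robot.read_camera("top");crop(cam["image"],185,150,100,120,5,"t3.png")
```

```text
[ 0.48804748 -0.12173554  0.06341988] [14.88288986 -3.54253585 -9.2066477 ]
```

View pics/t3.png

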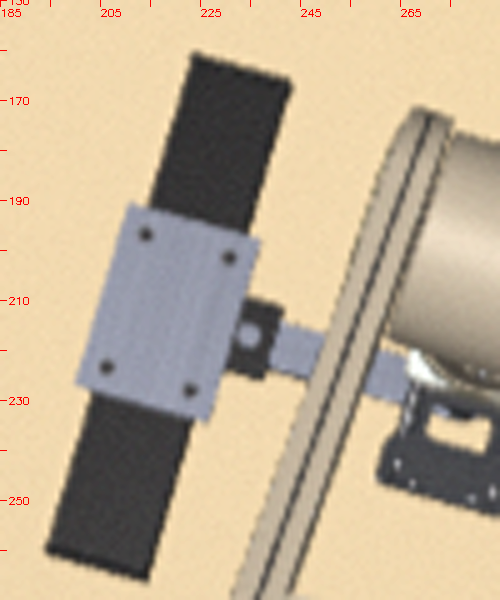

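Call:
drive_tool(
  increments=[
    [1,0.3,-0.1,0,0,0,0],
    [1,0.6,-0.18,0,0,0,0],
    [1,0.6,-0.18,1.5,0,0,0],
    [1,0.6,-0.18,3.1,0,0,0],
    [1,0.6,-0.18,4.7,0,0,-0.05],
    [0.5,0.6,1,6,0,0,-0.15],
    [0,1.31,17.94,7.5,0,0,-0.72],
    [0,1.31,17.94,7.5,0,0,-0.72],
    [0,1.31,17.94,7.5,0,0,-0.72],
    [0,1.31,17.94,7.5,0,0,-0.72],
    [0,1.31,17.94,7.5,0,0,-0.72],
    [0,1.31,17.94,7.5,0,0,-0.72],
    [0,1.31,17.94,7.5,0,0,-0.72],
    [0,1.31,17.94,7.5,0,0,-0.72],
    [0,1.31,17.94,7.5,0,0,-0.72],
    [0,1.31,17.94,7.5,0,0,-0.72],
    [0,1.31,17.94,7.5,0,0,-0.72],
    [0,1.31,17.94,7.5,0,0,-0.72],
    [0,1.31,17.94,7.5,0,0,-0.72],
    [0,1.31,17.94,7.5,0,0,-0.72],
  ],
)

```text
t: 6.87
tool_pos: [0.5176, 0.3275, 0.2492]
orientation: [3.019, 0.867, -0.002]
force: [0.4, 0.6, -0.7]
opening: 0.092
```

Run:
```python
from h import *
st=robot.read_state();print(st["tool_pos"],st["force"],st["q"].round(3),st["opening"])
M=R.from_rotvec(st["orientation"]).as_matrix();print(np.degrees(np.arctan2(M[1,1],M[0,1])))
cam=robot.read_camera("wrist");cv2.imwrite("pics/w5.png",cam["image"][:,:,::-1])
cam=robot.read_camera("top");crop(cam["image"],185,150,100,120,5,"t4.png")
```

```text
[0.51755407 0.32746737 0.24922855] [ 0.37167682  0.55954447 -0.66725713] [ 0.481  0.163  1.442 -0.     1.538  1.492] 0.09203814082003142
-57.93581196629767
```

View pics/w5.png

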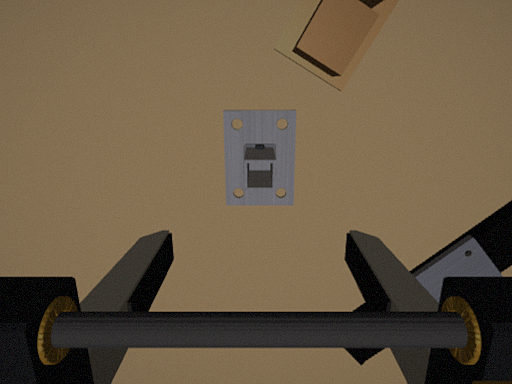

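View pics/t4.png

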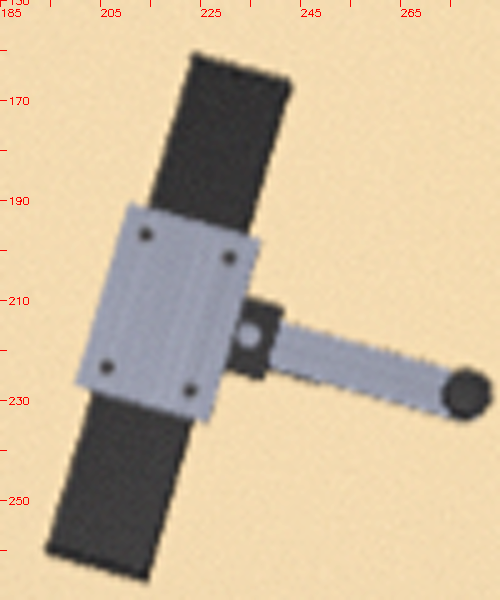

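Run:
```python
from h import *
top=robot.read_camera("top")
k=ray(top,(185+466/5-.4,150+394/5-.4),.058);print("knob",k)
h=np.array([.4983,.0085]);d=k[:2]-h;print(np.linalg.norm(d),-.2963-np.arctan2(d[1],d[0]))
im=cv2.imread("pics/w5.png")[:,:,::-1]
crop(im,215,100,90,115,5,"w5c.png")
```

```text
knob [ 0.46043328 -0.11458824  0.058     ]
0.12878122098674077 1.5729464142817475
```

View pics/w5c.png

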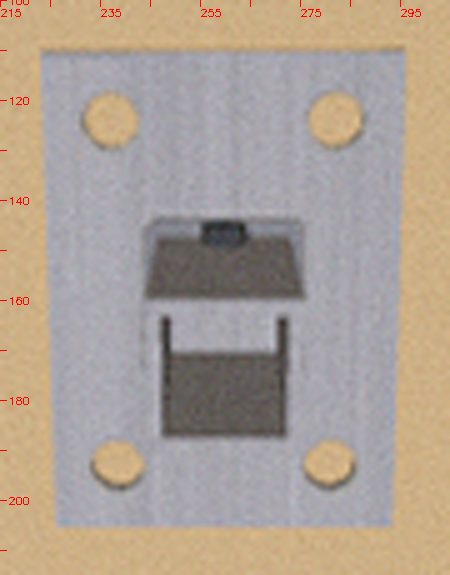

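Run:
```python
from h import *
st=robot.read_state();cam=robot.read_camera("wrist")
P=lambda l,z:np.array([ray(cam,(215+u/5-.4,100+v/5-.4),z,st) for u,v in l])
s=P([(110,120),(335,120),(329,463),(118,463)],.006);print(s.round(4),s.mean(0))
ax=s[0]+s[1]-s[2]-s[3];print("yaw",np.degrees(np.arctan2(ax[1],ax[0])),np.linalg.norm(ax)/2,np.linalg.norm(s[0]+s[3]-s[1]-s[2])/2)
ay=s[0]+s[3]-s[1]-s[2];print(np.degrees(np.arctan2(ay[1],ay[0]))-90)
s=P([(42,51),(404,51),(392,526),(58,526)],.006);print(s.mean(0))
s=P([(164,318),(284,318),(287,437),(163,437)],.076);print(s.mean(0))
```

```text
[[0.5391 0.369  0.006 ]
 [0.5654 0.3268 0.006 ]
 [0.498  0.2847 0.006 ]
 [0.4719 0.3267 0.006 ]] [0.51860421 0.32682227 0.006     ]
yaw 32.09663210382856 0.07943396777230129 0.049581740206201375
31.922794279994008
[0.51838989 0.32641549 0.006     ]
[0.51806468 0.32617914 0.076     ]
```

Call:
drive_tool(
  increments=[
    [0,0.03,-0.04,-1.5,0,0,0],
    [0,0.03,-0.04,-3,0,0,0],
    [0,0.03,-0.04,-4.5,0,0,0],
    [0,0.03,-0.04,-6,0,0,0],
    [0,0.03,-0.04,-7.2,0,0,0],
    [0,0.03,-0.04,-7.73,0,0,0],
    [0,0.03,-0.04,-7.73,0,0,0],
    [0,0.03,-0.04,-7.73,0,0,0],
    [0.5,0.03,-0.04,-7.73,0,0,0],
    [1,0.03,-0.04,-7.73,0,0,0],
    [1,0.03,-0.04,-7.73,0,0,0],
    [1,0.03,-0.04,-7.73,0,0,0],
    [1,0.03,-0.04,-7.73,0,0,0],
    [1,0.03,-0.04,-7.73,0,0,0],
    [1,0.03,-0.04,-7.73,0,0,0],
    [1,0.03,-0.04,-7.73,0,0,0],
  ],
  squeeze=40,
)

```text
t: 8.4
tool_pos: [0.5184, 0.3266, 0.0566]
orientation: [3.02, 0.867, -0.0]
force: [-1.4, -0.6, -0.1]
opening: 0.0444
```

Run:
```python
from h import *
st=robot.read_state();print(st["tool_pos"],st["force"],st["opening"])
M=R.from_rotvec(st["orientation"]).as_matrix();print(np.degrees(np.arctan2(M[1,1],M[0,1])))
cam=robot.read_camera("wrist");cv2.imwrite("pics/w6.png",cam["image"][:,:,::-1])
```

```text
[0.51835457 0.3266408  0.05661029] [-1.38081324 -0.6142625  -0.08485845] 0.044439758540484306
-57.97751458797679
```

View pics/w6.png

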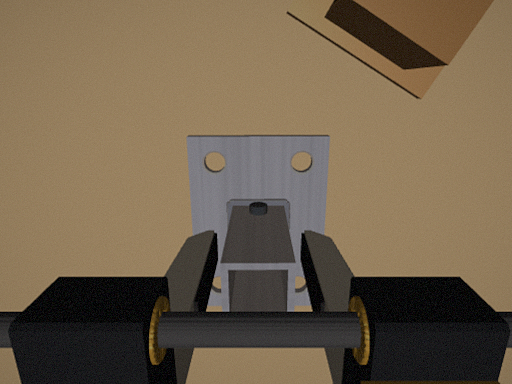

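Fingers are centred on the tube and still closing (opening 44 mm); I keep closing.

Call:
drive_tool(
  increments=[
    [1,0,0,0,0,0,0],
    [1,0,0,0,0,0,0],
    [1,0,0,0,0,0,0],
    [1,0,0,0,0,0,0],
    [1,0,0,0,0,0,0],
    [1,0,0,0,0,0,0],
    [1,0,0,0,0,0,0],
  ],
  squeeze=40,
)

```text
t: 9.03
tool_pos: [0.5183, 0.3267, 0.0565]
orientation: [-3.02, -0.866, 0.0]
force: [-0.3, 0.9, -0.6]
opening: 0.0297
```

Call:
drive_tool(
  increments=[
    [1,0,0,0.2,0,0,0],
    [1,0,0,0.6,0,0,0],
    [1,0,0,1.2,0,0,0],
    [1,0,0,2,0,0,0],
    [1,0,0,3,0,0,0],
    [1,0,0,4,0,0,0],
    [1,0,0,4.5,0,0,0],
    [1,0,0,4.5,0,0,0],
  ],
)

```text
t: 9.7
tool_pos: [0.5206, 0.3276, 0.1738]
orientation: [-3.019, -0.866, -0.011]
force: [0.3, -0.2, -5.4]
opening: 0.0295
```

Run:
```python
from h import *
st=robot.read_state();print(st["tool_pos"],st["force"],st["opening"])
M=R.from_rotvec(st["orientation"]).as_matrix();print(np.degrees(np.arctan2(M[1,1],M[0,1])),M[:,2])
# go target
c=np.array([.5123,.0544]); print((c-[.5184,.3265])/.025)
cam=robot.read_camera("wrist");cv2.imwrite("pics/w7.png",cam["image"][:,:,::-1])
```

```text
[0.52056591 0.32763858 0.17384082] [ 0.32846194 -0.15481414 -5.37208749] 0.029503286636854458
-57.98671174867919 [ 0.00631323  0.00315302 -0.9999751 ]
[ -0.244 -10.884]
```

View pics/w7.png

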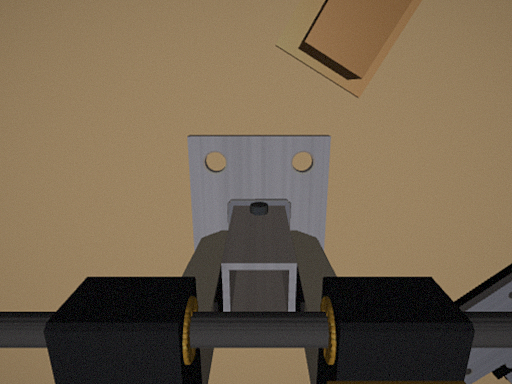

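Call:
drive_tool(
  increments=[
    [1,0,-0.4,0,0,0,-0.03],
    [1,-0.02,-1.1,0,0,0,-0.08],
    [1,-0.05,-2,0,0,0,-0.15],
    [1,-0.07,-3,0,0,0,-0.23],
    [1,-0.09,-4,0,0,0,-0.31],
    [1,-0.11,-5,0,0,0,-0.39],
    [1,-0.13,-6,0,0,0,-0.47],
    [1,-0.15,-7,0,0,0,-0.55],
    [1,-0.17,-8,0,0,0,-0.63],
    [1,-0.2,-9,0,0,0,-0.71],
    [1,-0.22,-9.9,0,0,0,-0.78],
    [1,-0.24,-10.6,0,0,0,-0.83],
    [1,-0.24,-10.88,-0.4,0,0,-0.855],
    [1,-0.24,-10.88,-0.8,0,0,-0.855],
    [1,-0.24,-10.88,-1,0,0,-0.855],
    [1,-0.24,-10.88,-1,0,0,-0.855],
    [1,-0.24,-10.88,-1,0,0,-0.855],
    [1,-0.24,-10.88,-1,0,0,-0.855],
  ],
)

```text
t: 11.25
tool_pos: [0.5124, 0.0555, 0.144]
orientation: [-3.107, 0.461, 0.001]
force: [-0.4, 0.2, -5.4]
opening: 0.0298
```

Run:
```python
from h import *
st=robot.read_state();print(st["tool_pos"],st["force"],st["opening"],st["q"].round(3))
M=R.from_rotvec(st["orientation"]).as_matrix();print(np.degrees(np.arctan2(M[1,1],M[0,1])),M[:,2])
cam=robot.read_camera("wrist");cv2.imwrite("pics/w8.png",cam["image"][:,:,::-1])
cam=robot.read_camera("scene");cv2.imwrite("pics/s8.png",cam["image"][:,:,::-1]);crop(cam["image"],205,110,110,110,6,"s8c.png")
```

```text
[0.51236638 0.05550256 0.1439832 ] [-0.35230974  0.21711288 -5.35965511] 0.02980103636621683 [ 0.008 -0.028  1.837  0.     1.333  1.874]
-106.87620417701238 [-3.27312327e-04  1.67515200e-04 -9.99999932e-01]
```

View pics/w8.png

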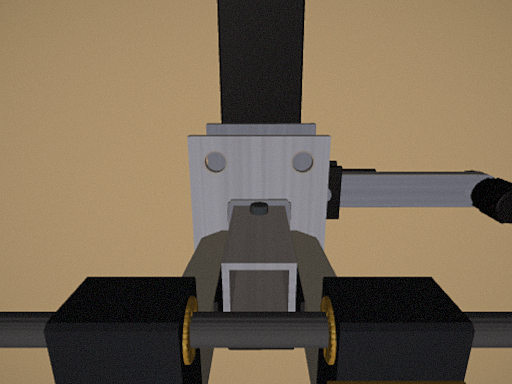

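View pics/s8c.png

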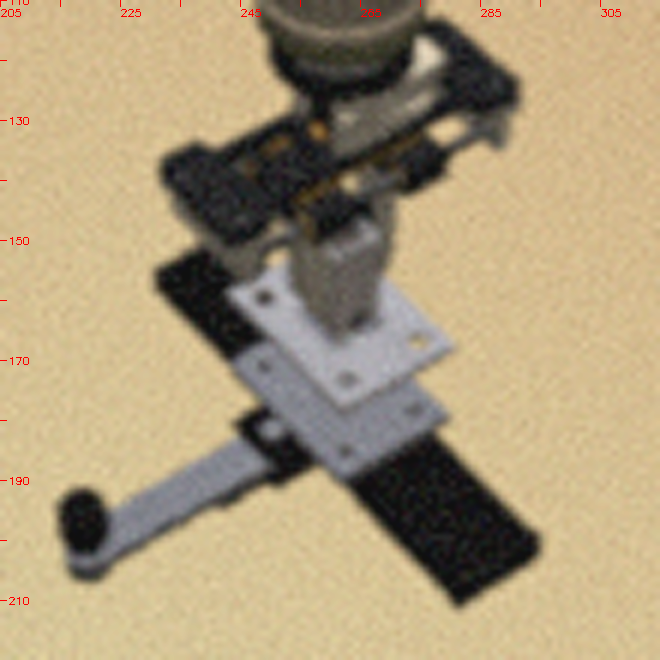

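Call:
drive_tool(
  increments=[
    [1,0,0,-0.3,0,0,0],
    [1,0,0,-0.7,0,0,0],
    [1,0,0,-1.1,0,0,0],
    [1,0,0,-1.4,0,0,0],
    [1,0,0,-1.58,0,0,0],
    [1,0,0,-1.58,0,0,0],
    [1,0,0,-1.58,0,0,0],
    [1,0,0,-1.58,0,0,0],
    [1,0,0,-1.58,0,0,0],
  ],
)

```text
t: 12.1
tool_pos: [0.5129, 0.0546, 0.1053]
orientation: [-3.107, 0.464, -0.002]
force: [0.6, -0.5, -4.4]
opening: 0.0299
```

Run:
```python
from h import *
st=robot.read_state();print(st["tool_pos"],st["force"],st["opening"])
M=R.from_rotvec(st["orientation"]).as_matrix();print(np.degrees(np.arctan2(M[1,1],M[0,1])),M[:,2])
cam=robot.read_camera("wrist");cv2.imwrite("pics/w9.png",cam["image"][:,:,::-1]);crop(cam["image"],170,90,180,110,4,"w9c.png")
cam=robot.read_camera("scene");crop(cam["image"],205,110,110,110,6,"s9c.png")
cam=robot.read_camera("top");crop(cam["image"],185,150,100,120,5,"t9c.png")
```

```text
[0.51293877 0.05460442 0.10529223] [ 0.59975166 -0.54805333 -4.38513944] 0.029901899619613606
-106.97550345783166 [ 1.13291396e-03  2.99405231e-06 -9.99999358e-01]
```

View pics/w9c.png

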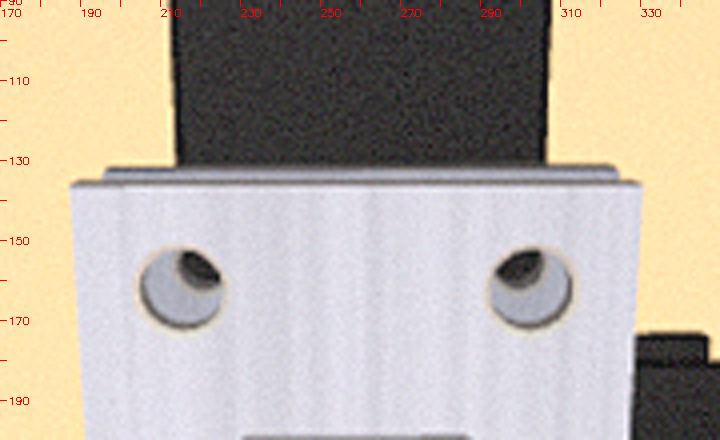

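View pics/s9c.png

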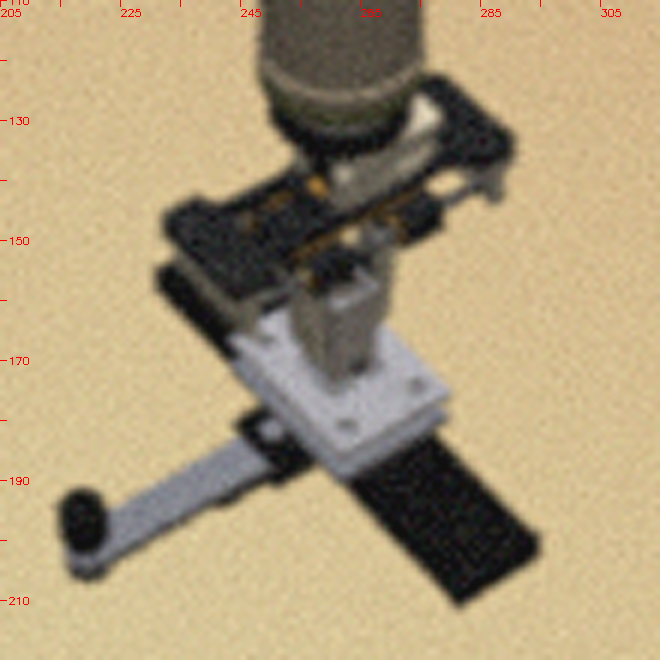

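View pics/t9c.png

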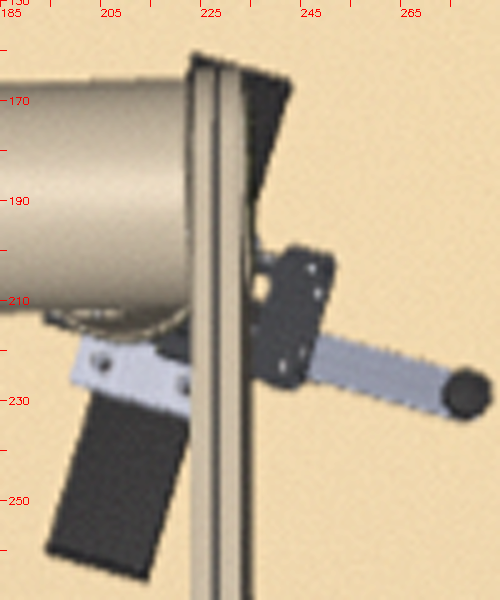

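Run:
```python
from h import *
st=robot.read_state();cam=robot.read_camera("wrist");top=robot.read_camera("top");sc=robot.read_camera("scene")
def f(c,yaw,pts): 
    a=np.radians(yaw);return [c+np.array([np.cos(a)*x-np.sin(a)*y,np.sin(a)*x+np.cos(a)*y,z]) for x,y,z in pts]
zu=st["tool_pos"][2]-.0565
sock=np.array([st["tool_pos"][0],st["tool_pos"][1],0]);
print("t",st["t"],st["tool_pos"],"zu",zu)
pad=np.array([.5123,.0544,0])
g=lambda c,s:[(p[0].round(1),p[1].round(1)) for p in [proj(c,q,st) for q in s]]
S=f(sock,-17,[(.055,.04,zu+.006),(.055,-.04,zu+.006),(.04,.025,zu+.006),(.04,-.025,zu+.006)])
Q=f(pad,-17,[(.055,.04,.033),(.055,-.04,.033),(.04,.025,.033),(.04,-.025,.033)])
print("wrist sock",g(cam,S));print("wrist pad",g(cam,Q))
S=f(sock,-17,[(-.055,.04,zu+.006),(-.055,-.04,zu+.006),(-.04,.025,zu+.006)])
print("top sock",[(((a-185+.4)*5).round(),((b-150+.4)*5).round()) for a,b in g(top,S)])
S=f(sock,-17,[(-.055,-.04,zu+.006),(.055,-.04,zu+.006),(.055,.04,zu+.006)])
Q=f(pad,-17,[(-.055,-.04,.033),(.055,-.04,.033),(.055,.04,.033)])
for X in (S,Q): print("scene",[(((a-205+.4)*6).round(),((b-110+.4)*6).round()) for a,b in g(sc,X)])
```

```text
t 12.25 [0.51280145 0.05461482 0.10516082] zu 0.048660815969357944
wrist sock [(np.float64(187.1), np.float64(135.4)), (np.float64(331.4), np.float64(135.4)), (np.float64(215.2), np.float64(161.9)), (np.float64(303.3), np.float64(161.9))]
wrist pad [(np.float64(194.8), np.float64(131.1)), (np.float64(324.8), np.float64(131.1)), (np.float64(220.0), np.float64(155.1)), (np.float64(299.6), np.float64(155.1))]
top sock [(np.float64(69.0), np.float64(381.0)), (np.float64(204.0), np.float64(420.0)), (np.float64(102.0), np.float64(362.0))]
scene [(np.float64(227.0), np.float64(338.0)), (np.float64(339.0), np.float64(455.0)), (np.float64(451.0), np.float64(391.0))]
scene [(np.float64(228.0), np.float64(362.0)), (np.float64(338.0), np.float64(479.0)), (np.float64(448.0), np.float64(414.0))]
```

Call:
drive_tool(
  increments=[
    [1,-0.025,-0.013,0,0,0,0],
    [1,-0.025,-0.013,0,0,0,0],
    [1,-0.025,-0.013,0,0,0,0],
    [1,-0.025,-0.013,0,0,0,0],
    [1,-0.025,-0.013,0,0,0,0],
    [1,-0.025,-0.013,0,0,0,0],
  ],
)

```text
t: 12.9
tool_pos: [0.5118, 0.0543, 0.1047]
orientation: [-3.107, 0.464, -0.0]
force: [-0.4, 0.3, -5.3]
opening: 0.03
```

Run:
```python
from h import *
st=robot.read_state();print(st["t"],st["tool_pos"],st["force"],st["opening"],abs(st["dq"]).max())
M=R.from_rotvec(st["orientation"]).as_matrix();print(np.degrees(np.arctan2(M[1,1],M[0,1])),M[:,2])
cam=robot.read_camera("wrist");crop(cam["image"],170,90,180,110,4,"w10c.png")
```

```text
12.9 [0.51181896 0.05430022 0.10465066] [-0.38018079  0.29761598 -5.32073415] 0.030048016784323398 0.0011854008920120771
-106.97068624731176 [ 4.42574045e-05 -4.92960836e-06 -9.99999999e-01]
```

View pics/w10c.png

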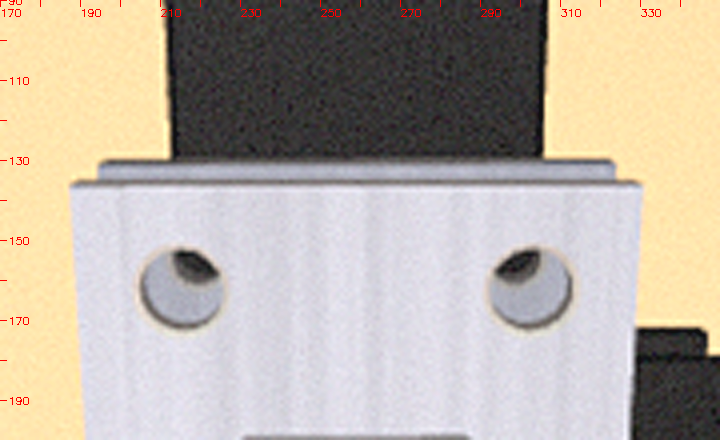

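Call:
drive_tool(
  increments=[
    [1,0.018,0,0,0,0,0],
    [1,0.018,0,0,0,0,0],
    [1,0.018,0,0,0,0,0],
    [1,0.018,0,0,0,0,0],
    [1,0.018,0,0,0,0,0],
    [1,0.018,0,0,0,0,0],
  ],
)

```text
t: 13.45
tool_pos: [0.5122, 0.0543, 0.1046]
orientation: [-3.107, 0.464, -0.0]
force: [-0.0, 0.0, -5.3]
opening: 0.0297
```

Run:
```python
from h import *
st=robot.read_state();print(st["t"],st["tool_pos"],st["force"],st["opening"],abs(st["dq"]).max())
cam=robot.read_camera("scene");cv2.imwrite("pics/s11.png",cam["image"][:,:,::-1])
```

```text
13.45 [0.51224493 0.05430788 0.10463884] [-0.01665852  0.04611987 -5.33226535] 0.029721165781066757 0.0014498657220171284
```

View pics/s11.png

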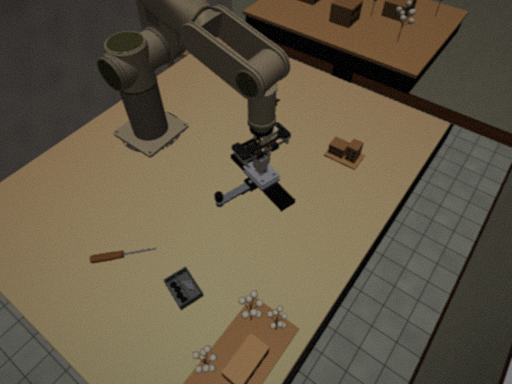

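The leg is out (knob at about (219,198)), the socket hovers over the pad at about (262,172), and the model, tray and screwdriver are where they started. I'm handing it in.

```bash
python3 -c "
from plant import robot
print(robot.close_job())"
```

```text
the job is handed in; nothing more can be done
None
```

The leg is fully out at its end stop, and the arm is holding the socket level over the pad for you to fit the washers and screws. I handed the job in at about 13.5 s.

- **Leg:** I pushed the knob round with the closed fingers. It met the end stop at about 15 N, and the top camera then put the leg at 1.573 rad (1.571 is fully out).
- **Socket:** It is gripped by the plain sides of its tube at 40 N and has not slipped visibly. The underside is about 15 mm above the pad and level. Its centre is within about 0.5 mm of the pad's measured centre, and its yaw matches to about 0.1°.
- **Alignment checks:** The wrist and top cameras agreed on where the socket first stood to about 0.5 mm. Two small nudges corrected offsets of about 0.5 mm. After the second nudge I checked alignment only from the arm's pose, not with another close-up of the holes. Camera calibration is good only to about 2 mm.
- **Bystanders:** The model, tray and screwdriver look untouched in the last picture. No check failed.

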